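Take the nozzle off the hot-air handpiece and rack it

TASK

The hot-air handpiece is cold and clamped in its cradle. Draw its nozzle straight off the open end of the barrel without wrenching it, lay it down on the bench so that you can take it again from its open-mouth end, and lower it, outlet down, fully into the empty block of the nozzle rack, upright and let go, without dropping it. Leave the two nozzles already in the rack and the tin of brass wool where they are.

Things in the scene. Friction and masses are not known exactly. Their poses are not given: they have to be found in the camera images.
- nozzle: Steel nozzle, 76 mm long, about 0.09 kg, loose. Origin on its axis, mid-sleeve; x runs along it from outlet to mouth. Sleeve (x -20 to +20 mm): eight-sided tube, 30 mm across flats, flats square to y and z. A cone (x -20 to -30 mm) ends in a flat 24 mm shoulder; then the outlet tube, diameter 12 mm (x -30 to -56 mm). On the bench it lies steady on a flat, axis 15 mm up.
- nozzle_mouth (a point): Centre of the nozzle's open mouth, at x = +20 mm in its frame. Behind it the bore is 25 mm across and 40 mm deep, wall 2.5 mm: on the 22 mm barrel it has 1.5 mm of play all round and only light friction. At the start the mouth faces the handpiece, with sleeve flats level and upright.
- nozzle_outlet (a point): Centre of the nozzle's outlet face, at x = -56 mm in its frame.
- hot_air_gun: Hot-air handpiece, black handle, steel heat guard, strapped in a grey bench cradle; fixed. Origin on the bench below the shoulder (front face of the 33 mm guard); z up; barrel axis along x, 95 mm up. Guard and handle lie at +x, up to 24 mm round the axis; 33 to 47 mm behind the shoulder a strap with wing screw rises 47 mm over the axis: no room to lean a gripper over the nozzle from that side.
- barrel_end (a point): Centre of the free end face of the barrel: round, level, 22 mm in diameter, standing out 36 mm from the shoulder, 95 mm above the bench. Its x axis points from the free end back into the handpiece. The nozzle's mouth starts 2 to 5 mm from the shoulder.
- rack: Nozzle rack: dark foot plate 56 x 200 x 6 mm, fixed, with three aluminium blocks (46 x 46 mm, tops 50 mm above the bench) in a row along its y axis, 65 mm apart. Origin mid-underside; z up; -x is its front, towards the robot. Two blocks hold nozzles, the third, in any of the places, is empty.
- free_hole (a point): Centre of the mouth of the empty block's bore, on its top face 50 mm above the bench; z up. The bore is upright, 16 mm in diameter and 36 mm deep. Seated, the nozzle's outlet tube is in the bore, its flat shoulder lies on the block's top and its origin stands 30 mm above this point.
- stored_nozzle_a: Smaller stored nozzle (round sleeve 26 mm in diameter), standing outlet down in its block, its top about 40 mm above the block. Origin at the outlet. Leave it.
- stored_nozzle_b: Larger stored nozzle (round sleeve 33 mm in diameter), standing outlet down in its block, its top about 50 mm above the block. Origin at the outlet. Leave it.
- brass_wool_tin: Round tin with brass wool, 61 mm in diameter, 26 mm high, on the bench behind the rack. Leave it.
- clear_spot (a point): Middle of a clear patch of bench, some 16 cm across, to lay the nozzle on; fixed. A blue drawer box 162 mm tall stands left of it (towards +y) from 9 cm away, nearer the robot, the handpiece beyond it; the space to its right and right-front is open, so a tilted gripper has room there. A soldering-iron stand, 200 mm tall, is between handpiece and rack.

How it is judged:
On the way, in this order (a step that is already met when the one before it is completed fails the run):
1. the nozzle is drawn off the open end of the barrel and clear of it (x of nozzle in the frame of barrel_end below -0.023 m), for 0.1 s.
2. the nozzle lies on the bench, let go (height (world z) of nozzle below 0.022 m and angle between nozzle's own x axis and vertical between 1.35 and 1.8 rad and contact force between the fingers and nozzle below 0.1 N and linear speed of nozzle below 0.02 m/s), for 0.2 s.
At the end, for the whole second after the job is handed in: The nozzle stands outlet down in the empty block's bore, its shoulder down on the block (origin 27 to 33 mm above the bore's mouth), centred within 6 mm, upright within 0.12 rad, released and at rest (horizontal distance between each of nozzle, nozzle_outlet and free_hole below 0.006 m and z of nozzle in the frame of free_hole between 0.027 and 0.033 m and angle between nozzle's own x axis and vertical below 0.12 rad and linear speed of nozzle below 0.02 m/s and contact force between the fingers and nozzle below 0.1 N); the robot touches nothing.
It fails at once if the nozzle wrenches the handpiece's barrel with more than 30 N (contact force between nozzle and hot_air_gun above 30 N).
It fails at once if the nozzle is dropped (let go and falling faster than 0.7 m/s) (linear speed of nozzle above 0.7 m/s and contact force between the fingers and nozzle below 0.1 N).
It fails at once if a stored nozzle is shifted by more than 10 mm (distance of any of stored_nozzle_a, stored_nozzle_b from where it was at the start of the episode above 0.01 m).
It fails at once if the brass-wool tin is shifted by more than 20 mm (distance of brass_wool_tin from where it was at the start of the episode above 0.02 m).
It also fails if it takes over 70 s, if anything falls off the work surface, if the arm or the gripper's body presses on something with over 40 N, if the wrist force passes 120 N, or if a joint passes its speed limit or range.

ROBOT

A 6-joint arm with a two-finger parallel gripper is mounted at the origin on a cart in front of the work surface, level with it; the furniture and walls round the work are solid. World frame = base frame: x ahead of the robot, y to its left, z up, the work surface at z = 0. Lengths are in m, angles in rad, forces in N, time in s.
With the tool pointing down it reaches from about 0.4 to 0.825 m from the base axis. Payload 7 kg.
Tool frame: the origin (TCP) lies at the very end of the fingers, on their centre line; the grasp point (between the pads) lies arm.hold_point_z behind it (arm.hold_point_z is the distance from the TCP to the grasp point, in m); z points along the fingers, y is the line along which they close (so a half turn about z gives the same grasp; the last joint's range is limited). The gripper opens to 88 mm and grips with 3 to 60 N. Pads are 19 mm wide; open, the fingers measure 130 mm over their backs; the gripper's body (78 mm by 193 mm) begins 47 mm behind the grasp point.
Start: joints at [-1.051, 0.359, 0.012, 0, -1.224, -0.288], TCP at [0.155, -0.657, 0.227] pointing down, gripper open.
Joint ranges: [-3.07, 3.07], [-1.43, 2.12], [-1.02, 1.25], [-3.03, 1.67], [-3.05, -0], [-3.03, 3.03]. Speed limits (rad/s): [2.39, 2.39, 3.01, 3.14, 3.14, 3.14].

INTERFACE

Orientations are given as [roll, pitch, yaw] about the fixed x, y, z axes, in that order (R = Rz(yaw) Ry(pitch) Rx(roll)).
In Python, from station import arm gives the robot as it stands.
- The arm moves only by the tool nudge_tcp, called after "Call:" as name(argument=value, ...) on one line, values as JSON. Schema: {"type":"object","properties":{"rows":{"type":"object","properties":{"ticks":{"type":"array","items":{"type":"array","items":{"type":"number"},"minItems":5,"maxItems":5},"minItems":1,"maxItems":20}},"additionalProperties":false,"required":["ticks"]},"grip_n":{"type":"number"},"only":{"type":"string"},"quiet":{"type":"boolean"},"lines":{"type":"string"}},"required":["rows"],"additionalProperties":false}. rows is an object whose key "ticks" holds a list of rows, 1 to 20 of them, each of 5 numbers: the finger opening in m, then dx, dy, dz in normalised numbers (1 is 1 m), then a turn about the tool's z in parts of the range, where 1.0 means pi rad; each row is the pose to reach, as a shift and turn from the pose commanded when the call began, along the tool's axes at that moment; what a row does not reach only later rows make up. A row lasts 1/12 s, in which the tool goes at most 0.0417 m and 0.125 rad, less where a joint would pass 70% of its speed; a pose out of reach is approached as far as the arm can. The fingers move at their own pace and stop on an object; grip_n is the grip in N (left out, the last holds). Time passes only in rows, so rows that do not move let the fingers close. The tool returns the time, the measured TCP pose, the force, the opening and the grip force at its end. only (a regular expression) keeps the lines of the reply that match it, lines (a string "A,B") keeps lines A to B, and quiet returns only ok. No shift or turn number may pass 1 either way. Input that does not fit is refused with a message, and nothing moves.
- arm.get_state(): the state, without advancing time (a new reading comes with each control period).
- arm.grab_frame(name): name is "scene" or "top" or "wrist"; returns the picture (420x560x3 uint8, red, green, blue); there is no depth.
- arm.camera_params(name): a dict with "fx", "fy", "cx", "cy" (pixels), "T" (4x4, takes a point from camera to world coordinates); the wrist camera has in their place "hand_eye" (4x4, takes a point from camera to tool coordinates, whose origin is the TCP and whose axes are the flange's). Camera axes: x right, y down, z forward; pixel columns grow to the right and rows downward; lengths in m; the calibration is good to about 2 mm. A picture is of the moment at which its call begins: read the wrist's pose just before it. camera_params takes no time and is no camera call.
- arm.job_done(): hands the job in; it is judged then, once.
The state is a dict: "t": time; "q": joint angles; "qd": joint speeds; "joint_efforts": joint torques, N m; "eef_pos": TCP position; "ee_rot": TCP orientation; "force": force on the tool from outside, world axes, zero at the start; "moment": the same for the moment, N m; "width": finger opening in m; "gripper_force": force on a finger pad.
Only numpy, scipy, OpenCV 4.12 (cv2) and the standard library are available. Lean on these libraries where they do the work, as an engineer would, in place of code of your own. Each camera call takes 0.05 s, during which the arm holds its last target. There are 200 camera calls.

## Working session

There is one attempt and no reset: what is moved stays moved. The work goes in short steps, Python scripts to look and compute and a tool call to move; the robot and the scene stay as the last step left them, time stands still between calls to the robot, and variables do not carry over. Pictures are saved under pics/ and viewed, at most 10 in all, crops included, and the job is handed in when it is done.

```bash
ls; mkdir -p pics; python3 - <<'E'
from station import arm
import cv2,numpy as np
print(arm.hold_point_z)
s=arm.get_state();print(s['eef_pos'],s['ee_rot'],s['t'])
ims=[]
for n in ("scene","top","wrist"):
    p=arm.camera_params(n);print(n,{k:np.round(v,4).tolist() for k,v in p.items()})
    im=arm.grab_frame(n)[:,:,::-1];cv2.imwrite(f'pics/{n}0.png',im)
E
```

```text
pics
station.py
0.0188
[ 0.15490591 -0.65647752  0.2256466 ] [ 3.13994795e+00 -1.76428989e-04 -2.90988471e+00] 0.0
scene {'fx': 485.0996, 'fy': 485.0996, 'cx': 280.0004, 'cy': 203.5083, 'T': [[-0.8493, -0.4045, 0.3391, 0.2232], [-0.5276, 0.6299, -0.57, 0.5874], [0.017, -0.663, -0.7484, 0.8631], [0.0, 0.0, 0.0, 1.0]]}
top {'fx': 535.256, 'fy': 535.256, 'cx': 279.2295, 'cy': 201.1489, 'T': [[0.0196, -0.9912, 0.1311, 0.4192], [-0.9998, -0.0195, 0.0024, -0.0086], [0.0002, -0.1311, -0.9914, 1.2387], [0.0, 0.0, 0.0, 1.0]]}
wrist {'fx': 343.5338, 'fy': 343.5338, 'cx': 280.62, 'cy': 205.3499, 'hand_eye': [[-0.0001, -0.9684, -0.2494, 0.0664], [1.0, 0.0003, -0.0012, -0.0007], [0.0013, -0.2494, 0.9684, -0.1579], [0.0, 0.0, 0.0, 1.0]]}
```

View pics/scene0.png

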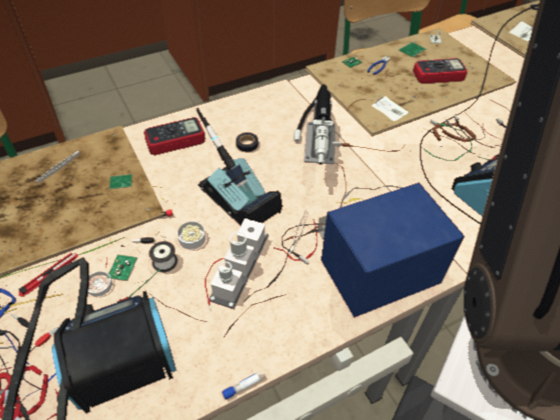

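View pics/top0.png

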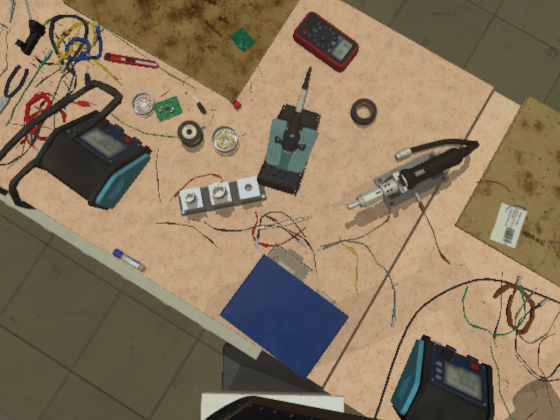

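The scene view shows the handpiece at about (320,140) and the rack at (238,262). In the top view the nozzle is at about (365,198), the rack runs (190,200) to (250,188) with its empty block on the right, and the blue box is at (285,315). I'll enlarge both.

```bash
cat > h.py <<'E'
import cv2,numpy as np
from station import arm
from scipy.spatial.transform import Rotation as Rt
def cam(n,s=None):
    p=arm.camera_params(n)
    if n=='wrist':
        s=s or arm.get_state();T=np.eye(4);T[:3,:3]=Rt.from_euler('xyz',s['ee_rot']).as_matrix();T[:3,3]=s['eef_pos'];T=T@p['hand_eye']
    else: T=np.array(p['T'])
    return p,T
def ray(c,u,v):
    p,T=c;d=T[:3,:3]@[(u-p['cx'])/p['fx'],(v-p['cy'])/p['fy'],1];return T[:3,3],d/np.linalg.norm(d)
def plane(c,u,v,z):
    o,d=ray(c,u,v);return o+d*(z-o[2])/d[2]
def proj(c,P):
    p,T=c;q=T[:3,:3].T@(np.array(P)-T[:3,3]);return np.array([p['cx']+p['fx']*q[0]/q[2],p['cy']+p['fy']*q[1]/q[2]])
def tri(rs):
    A=sum(np.eye(3)-np.outer(d,d) for o,d in rs);b=sum((np.eye(3)-np.outer(d,d))@o for o,d in rs);return np.linalg.solve(A,b)
E
python3 - <<'E'
from h import *
t=cv2.imread('pics/top0.png');s=cv2.imread('pics/scene0.png')
a=cv2.resize(t[150:230,320:420],(800,640),interpolation=cv2.INTER_CUBIC)
def cr(im,x,y,w,h): return cv2.resize(im[y:y+h,x:x+w],(400,300),interpolation=cv2.INTER_CUBIC)
cv2.imwrite('pics/m0.png',np.vstack([np.hstack([cr(t,330,165,80,60),cr(t,170,165,100,75)]),np.hstack([cr(s,285,110,80,60),cr(s,200,215,120,90)])]))
c=cam('top')
for u,v,z in [(348,207,.095),(375,197,.095),(248,188,.05),(219,193,.05),(190,199,.05),(266,256,.16),(348,317,.16),(220,314,.16),(305,378,.16)]: print(u,v,plane(c,u,v,z).round(3))
E
```

```text
348 207 [ 0.561 -0.154  0.095]
375 197 [ 0.584 -0.212  0.095]
248 188 [0.605 0.065 0.05 ]
219 193 [0.592 0.13  0.05 ]
190 199 [0.577 0.194 0.05 ]
266 256 [0.45  0.018 0.16 ]
348 317 [ 0.334 -0.146  0.16 ]
220 314 [0.334 0.107 0.16 ]
305 378 [ 0.215 -0.063  0.16 ]
```

View pics/m0.png

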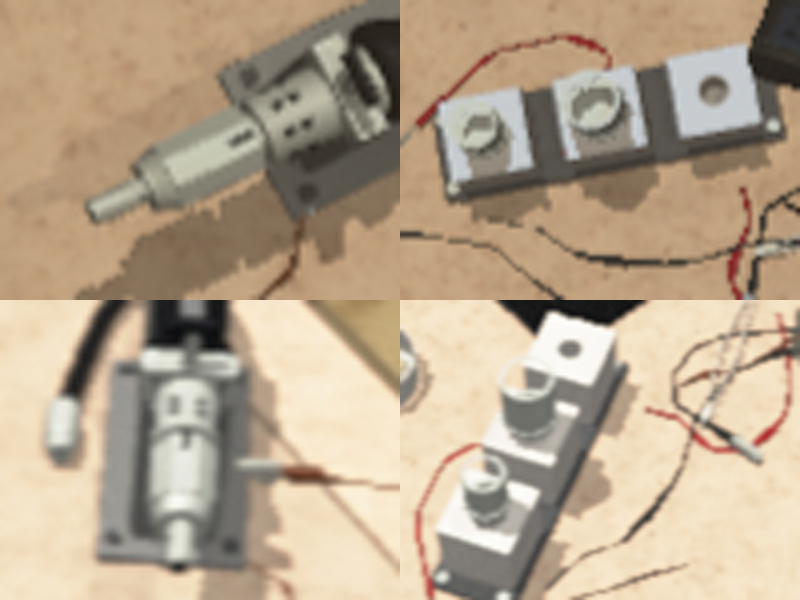

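```bash
cat >> h.py <<'E'
def delta(P,yaw,s=None):
    s=s or arm.get_state();R=Rt.from_euler('xyz',s['ee_rot']).as_matrix()
    d=R.T@(np.array(P)-s['eef_pos']);y=s['ee_rot'][2]
    a=-(yaw-y);a=(a+np.pi)%(2*np.pi)-np.pi
    return d.round(4),round(a,4)
E
python3 - <<'E'
from h import *
t=cam('top');s=cam('scene')
O=tri([ray(t,349.4,207),ray(s,321,162.5)]);M=plane(t,380.6,193.6,.095)
O2=plane(t,349.4,207,.095);n=M-O2;print(O,O2,M,np.linalg.norm(n),np.degrees(np.arctan2(n[1],n[0])))
print('hole',tri([ray(t,248.2,187.8),ray(s,250.4,229.4)]),plane(t,248.2,187.8,.05),plane(s,250.4,229.4,.05))
# stand: front black box corners in top/scene
im=cv2.imread('pics/top0.png')[95:200,240:340];im2=cv2.imread('pics/scene0.png')[100:225,190:300]
cv2.imwrite('pics/st.png',np.hstack([cv2.resize(im,(400,420)),cv2.resize(im2,(396,420))]))
for y in (1.95,-1.2): print(delta((O2+n*.55).tolist()[:2]+[.25],y))
E
```

```text
[ 0.56039526 -0.15775407  0.09198299] [ 0.56070746 -0.15711517  0.095     ] [ 0.59118156 -0.22440736  0.095     ] 0.07387089811503172 -65.63601066911369
hole [0.6056495  0.06471984 0.04965768] [0.60527895 0.06455784 0.05      ] [0.60582319 0.06504075 0.05      ]
(array([-0.5174,  0.3531, -0.0238]), np.float64(1.4233))
(array([-0.5174,  0.3531, -0.0238]), np.float64(-1.7099))
```

View pics/st.png

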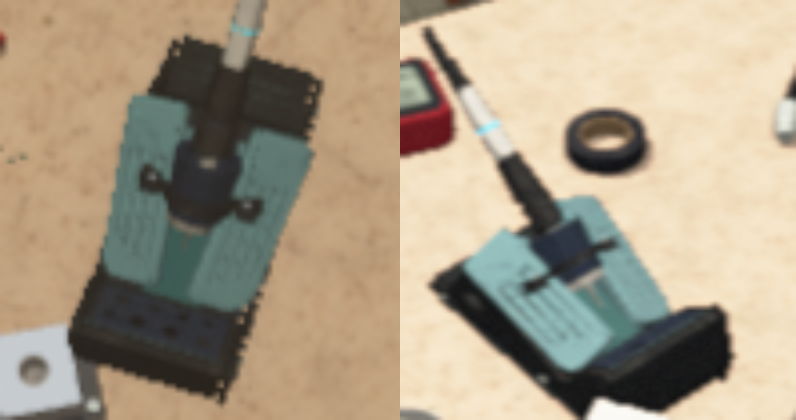

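The hole triangulates to (0.6055, 0.0648, 0.0497). The stand's tray touches the empty block's right side, and the iron leans away to the back right. Next I go over the nozzle and measure it with the wrist camera.

Units first: turns go in shares of pi rad. So 1.46 rad / 3.1416 = 0.4647.

Call:
nudge_tcp(rows={"ticks": [[0.088, -0.04, 0.03, -0.024, 0.0382], [0.088, -0.08, 0.06, -0.024, 0.0764], [0.088, -0.12, 0.09, -0.024, 0.1146], [0.088, -0.16, 0.11, -0.024, 0.1528], [0.088, -0.2, 0.14, -0.024, 0.191], [0.088, -0.23, 0.16, -0.024, 0.2292], [0.088, -0.26, 0.18, -0.024, 0.2674], [0.088, -0.29, 0.2, -0.024, 0.3056], [0.088, -0.32, 0.22, -0.024, 0.3438], [0.088, -0.35, 0.24, -0.024, 0.382], [0.088, -0.38, 0.26, -0.024, 0.4138], [0.088, -0.41, 0.28, -0.024, 0.4456], [0.088, -0.44, 0.3, -0.024, 0.4647], [0.088, -0.47, 0.32, -0.024, 0.4647], [0.088, -0.5, 0.34, -0.024, 0.4647], [0.088, -0.517, 0.353, -0.024, 0.4647], [0.088, -0.517, 0.353, -0.024, 0.4647], [0.088, -0.517, 0.353, -0.024, 0.4647]]}, grip_n=20)

```text
t: 1.65
eef_pos: [0.578, -0.1928, 0.2497]
ee_rot: [-3.14, -0.001, 1.916]
force: [-1.4, 0.2, -0.0]
width: 0.0877
gripper_force: 0.0
```

```bash
python3 - <<'E'
from h import *
s=arm.get_state();im=arm.grab_frame('wrist')[:,:,::-1];cv2.imwrite('pics/w1.png',im)
c=cam('wrist',s);print(s['eef_pos'],s['ee_rot'],s['t'],s['q'])
for P in ([0.5607,-.1571,.095],[.5912,-.2244,.095]): print(proj(c,P))
E
```

```text
[ 0.57803147 -0.19275534  0.24966911] [-3.14032775e+00 -6.68440825e-04  1.91639482e+00] 1.65 [-1.78164536e-03  2.38655051e-01 -1.03625757e-01 -2.09974180e-04
 -1.22993244e+00 -2.79414175e+00]
[275.8904112 147.0221563]
[282.34207934 225.02668204]
```

View pics/w1.png

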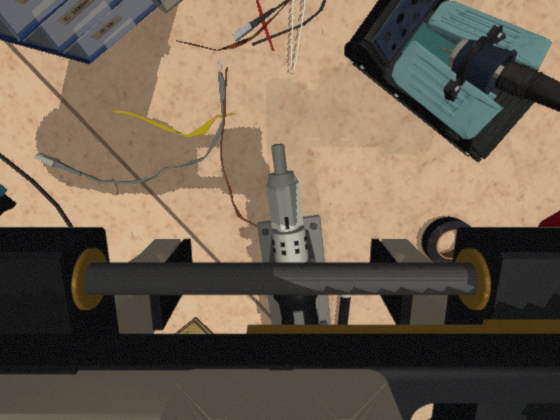

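The wrist view shows the nozzle at (279,147) to (289,232), outlet at the top, and the guard below it. I'll fit its axis from row midpoints.

```bash
python3 - <<'E'
from h import *
s=arm.get_state();c=cam('wrist',s)
im=cv2.imread('pics/w1.png');h=cv2.cvtColor(im,cv2.COLOR_BGR2HSV)
m=((h[...,1]<60)&(h[...,2]>85)).astype(np.uint8)
pts=[]
for v in range(144,236,4):
    r=np.where(m[v,255:320])[0]+255
    if len(r): print(v,r.min(),r.max(),len(r));pts.append((v,(r.min()+r.max())/2))
p=np.array([(v,u) for v,u in pts if 150<=v<=212])
k=np.polyfit(p[:,0],p[:,1],1);print(k)
A=plane(c,np.polyval(k,146),146,.095);B=plane(c,np.polyval(k,228),228,.095);n=B-A;n/=np.linalg.norm(n)
print(A,B,np.degrees(np.arctan2(n[1],n[0])))
E
```

```text
144 282 282 1
148 272 283 12
152 272 284 13
156 273 284 12
160 273 285 13
164 274 285 12
168 274 286 12
172 274 293 13
176 271 294 23
180 268 297 29
184 267 298 31
188 266 298 33
192 267 299 33
196 268 299 32
200 268 300 33
204 269 300 32
208 269 301 33
212 270 301 32
216 270 319 38
220 271 319 45
224 257 319 48
228 258 319 37
232 258 319 32
[1.17095588e-01 2.60782353e+02]
[ 0.56132505 -0.15671538  0.095     ] [ 0.5960152  -0.22671178  0.095     ] -63.637024725843325
```

```bash
python3 - <<'E'
from h import *
print(delta([.585,-.2047,.0747],2.031))
E
```

```text
(array([-0.013 ,  0.0039,  0.1752]), np.float64(-0.1159))
```

Scaled: -0.116 rad / 3.1416 = -0.0369.

Call:
nudge_tcp(rows={"ticks": [[0.088, -0.013, 0.004, 0.02, -0.0369], [0.088, -0.013, 0.004, 0.05, -0.0369], [0.088, -0.013, 0.004, 0.08, -0.0369], [0.088, -0.013, 0.004, 0.11, -0.0369], [0.088, -0.013, 0.004, 0.14, -0.0369], [0.088, -0.013, 0.004, 0.165, -0.0369], [0.088, -0.013, 0.004, 0.175, -0.0369], [0.088, -0.013, 0.004, 0.175, -0.0369], [0.088, -0.013, 0.004, 0.175, -0.0369], [0.06, -0.013, 0.004, 0.175, -0.0369], [0.05, -0.013, 0.004, 0.175, -0.0369]]}, grip_n=8)

```text
t: 2.62
eef_pos: [0.5864, -0.2059, 0.0776]
ee_rot: [3.139, 0.002, 2.029]
force: [0.8, 0.6, 0.0]
width: 0.0791
gripper_force: 0.0
```

```bash
python3 - <<'E'
from h import *
s=arm.get_state();c=cam('wrist',s);print(s['eef_pos'],s['ee_rot'])
im=arm.grab_frame('wrist')[:,:,::-1];cv2.imwrite('pics/w2.png',im)
print(delta([.585,-.2047,.0747],2.031))
E
```

```text
[ 0.58643063 -0.20586098  0.07763749] [3.13884311e+00 1.78828893e-03 2.02938689e+00]
(array([ 0.0015, -0.0007,  0.0027]), np.float64(-0.0016))
```

View pics/w2.png

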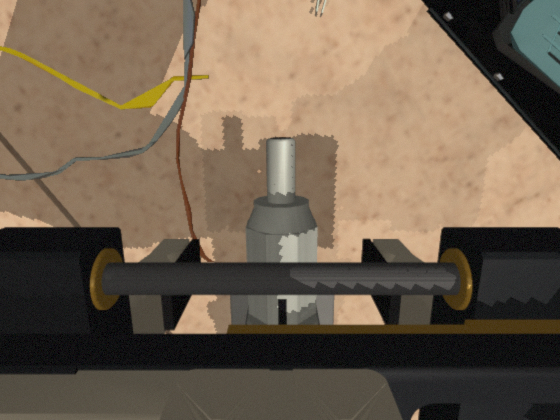

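The outlet tube at (281,165) and sleeve mid (282,240) are centred between the fingers and aligned. I close lightly.

Call:
nudge_tcp(rows={"ticks": [[0.02, 0, 0, 0.001, 0], [0.02, 0, 0, 0.001, 0], [0.02, 0, 0, 0.001, 0], [0.02, 0, 0, 0.001, 0], [0.02, 0, 0, 0.001, 0], [0.02, 0, 0, 0.001, 0], [0.02, 0, 0, 0.001, 0], [0.02, 0, 0, 0.001, 0], [0.02, 0, 0, 0.001, 0], [0.02, 0, 0, 0.001, 0], [0.02, 0, 0, 0.001, 0], [0.02, 0, 0, 0.001, 0]]}, grip_n=8)

```text
t: 3.67
eef_pos: [0.5855, -0.2055, 0.0746]
ee_rot: [3.141, 0.0, 2.029]
force: [1.5, 1.3, -1.6]
width: 0.0299
gripper_force: 8.0
```

Call:
nudge_tcp(rows={"ticks": [[0.02, 0.004, 0, 0, 0], [0.02, 0.008, 0, 0, 0], [0.02, 0.013, 0, 0, 0], [0.02, 0.018, 0, 0, 0], [0.02, 0.023, 0, 0, 0], [0.02, 0.028, 0, 0, 0], [0.02, 0.033, 0, 0, 0], [0.02, 0.038, 0, 0, 0], [0.02, 0.043, 0, 0, 0], [0.02, 0.048, 0, 0, 0], [0.02, 0.054, 0, 0, 0], [0.02, 0.06, 0, 0, 0], [0.02, 0.07, 0, 0, 0], [0.02, 0.08, 0, 0, 0], [0.02, 0.08, 0, 0, 0]]}, grip_n=12)

```text
t: 4.92
eef_pos: [0.5487, -0.1322, 0.0746]
ee_rot: [-3.141, -0.001, 2.03]
force: [-0.6, -0.7, -0.2]
width: 0.0301
gripper_force: 12.0
```

```bash
python3 - <<'E'
from h import *
s=arm.get_state();print(s['eef_pos'],s['ee_rot'],s['force'],s['q'])
cv2.imwrite('pics/s3.png',np.hstack([cv2.resize(arm.grab_frame(n)[y:y+120,x:x+160,::-1],(400,300),interpolation=cv2.INTER_CUBIC) for n,x,y in (('top',290,130),('scene',250,80))]))
E
```

```text
[ 0.5487449  -0.1322435   0.07457872] [-3.14130308e+00 -5.43182715e-04  2.03001395e+00] [-0.60342926 -0.712783   -0.16615367] [ 1.09924601e-01  3.25069026e-01 -4.25482952e-01 -5.62149064e-04
 -8.20702407e-01 -2.79191624e+00]
```

View pics/s3.png

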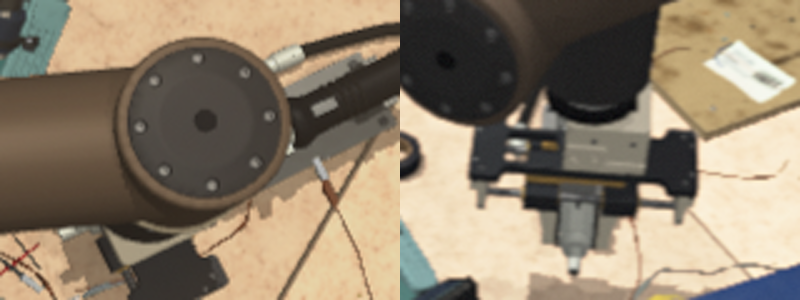

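The nozzle is held and off the barrel; the scene crop shows the outlet at (572,268), pointing away from the handpiece. Next: the clear spot.

```bash
python3 - <<'E'
from h import *
print(delta([.49,-.165,.002],2.443))
E
```

```text
(array([-0.002 , -0.0677,  0.0728]), np.float64(-0.4125))
```

Scaled: -0.412 rad / 3.1416 = -0.1311.

Call:
nudge_tcp(rows={"ticks": [[0.02, 0, -0.02, 0, 0], [0.02, 0, -0.045, 0, -0.0318], [0.02, 0, -0.068, 0, -0.0637], [0.02, -0.002, -0.068, 0, -0.0955], [0.02, -0.002, -0.068, 0.02, -0.1311], [0.02, -0.002, -0.068, 0.04, -0.1311], [0.02, -0.002, -0.068, 0.055, -0.1311], [0.02, -0.002, -0.068, 0.065, -0.1311], [0.02, -0.002, -0.068, 0.069, -0.1311], [0.02, -0.002, -0.068, 0.072, -0.1311], [0.02, -0.002, -0.068, 0.073, -0.1311], [0.02, -0.002, -0.068, 0.073, -0.1311], [0.02, -0.002, -0.068, 0.073, -0.1311]]}, grip_n=12)

```text
t: 6.1
eef_pos: [0.4903, -0.1657, 0.0022]
ee_rot: [3.141, 0.001, 2.442]
force: [0.3, 1.0, -0.7]
width: 0.0299
gripper_force: 12.0
```

Call:
nudge_tcp(rows={"ticks": [[0.02, 0, 0, 0.0015, 0], [0.02, 0, 0, 0.0015, 0], [0.06, 0, 0, 0.0015, 0], [0.06, 0, 0, 0.0015, 0], [0.06, 0, 0, 0.0015, 0], [0.06, 0, 0, 0.0015, 0], [0.06, 0, 0, 0.0015, 0], [0.06, 0, 0, 0.0015, 0], [0.06, 0, 0, 0.0015, 0], [0.06, 0, 0, 0, 0], [0.06, 0, 0, -0.03, 0], [0.06, 0, 0, -0.06, 0], [0.06, 0, 0, -0.1, 0], [0.06, 0, 0, -0.14, 0], [0.06, 0, 0, -0.18, 0], [0.06, 0, 0, -0.18, 0], [0.06, 0, 0, -0.18, 0]]})

```text
t: 7.52
eef_pos: [0.4907, -0.1657, 0.1842]
ee_rot: [3.138, 0.004, 2.441]
force: [-0.4, -0.3, -0.8]
width: 0.0601
gripper_force: 0.0
```

```bash
python3 - <<'E'
from h import *
s=arm.get_state();im=arm.grab_frame('wrist')[:,:,::-1];cv2.imwrite('pics/w4.png',im);print(s['eef_pos'],s['ee_rot'],s['q'])
c=cam('wrist',s);print(proj(c,[.49,-.165,.015]))
h=cv2.cvtColor(im,cv2.COLOR_BGR2HSV)
m=((h[...,1]<60)&(h[...,2]>85)).astype(np.uint8)
for v in range(130,250,6):
    r=np.where(m[v,240:330])[0]+240
    if len(r): print(v,r.min(),r.max(),len(r))
E
```

```text
[ 0.49070404 -0.16573938  0.18418096] [3.13831374 0.00362834 2.4412802 ] [ 5.36933217e-02  1.30830703e-01 -3.95907292e-01  1.08639506e-04
 -1.03916882e+00 -2.32485100e+00]
[280.58348582 185.09082678]
130 273 321 16
136 273 317 17
142 274 316 18
148 273 314 20
154 268 310 22
160 266 307 34
166 264 300 34
172 264 296 33
178 265 294 30
184 264 294 31
190 264 294 31
196 264 294 31
202 256 294 37
208 246 290 22
```

View pics/w4.png

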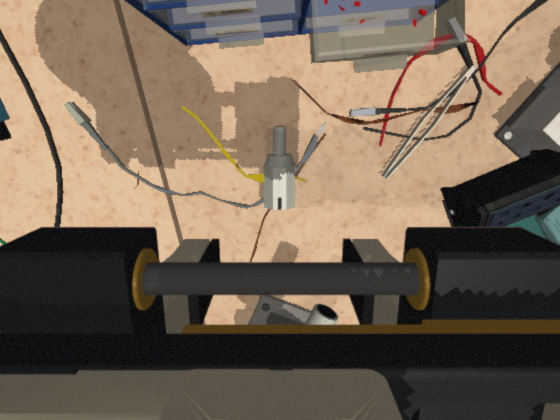

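The nozzle lies flat with its outlet at (279,128) and mouth at about (279,208), on the open bench. Next I turn half round and work out the mouth-end grasp.

```bash
python3 - <<'E'
from h import *
c=cam('wrist')
A=plane(c,279,127,.015);B=plane(c,279,208,.0185);n=(B-A)[:2];L=np.hypot(*n);n/=L;a=np.arctan2(n[1],n[0]);print(A,B,L,a)
G=A[:2]+n*.069;print(G,delta([*G,.0018],a))
E
```

```text
[ 0.44521904 -0.13046705  0.015     ] [ 0.50361652 -0.1798156   0.0185    ] 0.07645616031533907 -0.7016109695181171
[ 0.49792148 -0.17500303] (array([-0.0124, -0.002 ,  0.1804]), np.float64(-3.1406))
```

Scaled: -2.6 rad / 3.1416 = -0.8276.

Call:
nudge_tcp(rows={"ticks": [[0.06, -0.012, -0.002, 0, -0.0796], [0.06, -0.012, -0.002, 0, -0.1592], [0.06, -0.012, -0.002, 0, -0.2387], [0.06, -0.012, -0.002, 0, -0.3183], [0.06, -0.012, -0.002, 0, -0.3979], [0.06, -0.012, -0.002, 0, -0.4775], [0.06, -0.012, -0.002, 0, -0.557], [0.06, -0.012, -0.002, 0, -0.6366], [0.06, -0.012, -0.002, 0, -0.7162], [0.06, -0.012, -0.002, 0, -0.7958], [0.06, -0.012, -0.002, 0, -0.8276], [0.06, -0.012, -0.002, 0, -0.8276], [0.06, -0.012, -0.002, 0, -0.8276], [0.06, -0.012, -0.002, 0, -0.8276], [0.06, -0.012, -0.002, 0, -0.8276], [0.06, -0.012, -0.002, 0, -0.8276], [0.06, -0.012, -0.002, 0, -0.8276], [0.06, -0.012, -0.002, 0, -0.8276], [0.06, -0.012, -0.002, 0, -0.8276], [0.06, -0.012, -0.002, 0, -0.8276]]})

```text
t: 9.23
eef_pos: [0.4962, -0.1749, 0.1795]
ee_rot: [3.138, 0.001, -1.336]
force: [-0.2, -0.3, 0.4]
width: 0.0601
gripper_force: 0.0
```

```bash
python3 - <<'E'
from h import *
print(delta([.4979,-.1750,.0018],-.7016))
E
```

```text
(array([ 0.0007, -0.0023,  0.1777]), np.float64(-0.6343))
```

Scaled: -0.634 rad / 3.1416 = -0.2018.

Call:
nudge_tcp(rows={"ticks": [[0.06, 0, -0.002, 0, -0.0398], [0.06, 0, -0.002, 0.03, -0.0796], [0.06, 0, -0.002, 0.06, -0.1194], [0.06, 0, -0.002, 0.08, -0.1592], [0.06, 0, -0.002, 0.1, -0.2018], [0.06, 0, -0.002, 0.11, -0.2018], [0.06, 0.0007, -0.002, 0.12, -0.2018], [0.06, 0.0007, -0.002, 0.12, -0.2018]]})

```text
t: 9.9
eef_pos: [0.4981, -0.1752, 0.0592]
ee_rot: [3.139, 0.003, -0.712]
force: [0.1, -0.3, 0.1]
width: 0.06
gripper_force: 0.0
```

```bash
python3 - <<'E'
from h import *
print(delta([.4979,-.1750,.0018],-.7016))
E
```

```text
(array([-0.0001, -0.0001,  0.0574]), np.float64(-0.0106))
```

Scaled: -0.01 rad / 3.1416 = -0.0032.

Call:
nudge_tcp(rows={"ticks": [[0.06, 0, 0, 0.02, -0.0032], [0.06, 0, 0, 0.04, -0.0032], [0.06, 0, 0, 0.05, -0.0032], [0.06, 0, 0, 0.055, -0.0032], [0.06, 0, 0, 0.057, -0.0032], [0.06, 0, 0, 0.057, -0.0032], [0.02, 0, 0, 0.057, -0.0032], [0.02, 0, 0, 0.057, -0.0032], [0.02, 0, 0, 0.057, -0.0032], [0.02, 0, 0, 0.057, -0.0032], [0.02, 0, 0, 0.057, -0.0032], [0.02, 0, 0, 0.057, -0.0032], [0.02, 0, 0, 0.057, -0.0032], [0.02, 0, 0, 0.057, -0.0032], [0.02, 0, 0, 0.057, -0.0032]]}, grip_n=3)

```text
t: 11.15
eef_pos: [0.5, -0.1752, 0.0048]
ee_rot: [-3.141, -0.0, -0.698]
force: [-0.4, 1.1, 2.5]
width: 0.0301
gripper_force: 3.0
```

Call:
nudge_tcp(rows={"ticks": [[0.02, 0, 0, -0.01, 0], [0.02, 0, 0, -0.02, 0], [0.02, 0, 0, -0.03, 0], [0.02, 0, 0, -0.04, 0], [0.02, 0, 0, -0.055, 0], [0.02, 0, 0, -0.07, 0], [0.02, 0, 0, -0.09, 0], [0.02, 0, 0, -0.11, 0], [0.02, 0, 0, -0.11, 0], [0.02, 0, 0, -0.11, 0]]})

```text
t: 11.98
eef_pos: [0.5006, -0.1751, 0.1166]
ee_rot: [-3.139, -0.003, -0.698]
force: [-0.7, -0.7, -0.1]
width: 0.03
gripper_force: 3.0
```

```bash
python3 - <<'E'
from h import *
s=arm.get_state();print(s['eef_pos'],s['ee_rot'],s['width'],s['gripper_force'])
a=arm.grab_frame('wrist')[:,:,::-1]
b=arm.grab_frame('scene')[:,:,::-1];print(proj(cam('scene'),s['eef_pos']))
cv2.imwrite('pics/s5.png',np.hstack([cv2.resize(a[100:310,140:420],(400,300)),cv2.resize(b[80:260,250:490],(400,300))]))
E
```

```text
[ 0.50064332 -0.17512338  0.11659732] [-3.13907961e+00 -2.80753897e-03 -6.97800114e-01] 0.029986288289797818 2.999887379264692
[348.68140776 159.97212418]
```

View pics/s5.png

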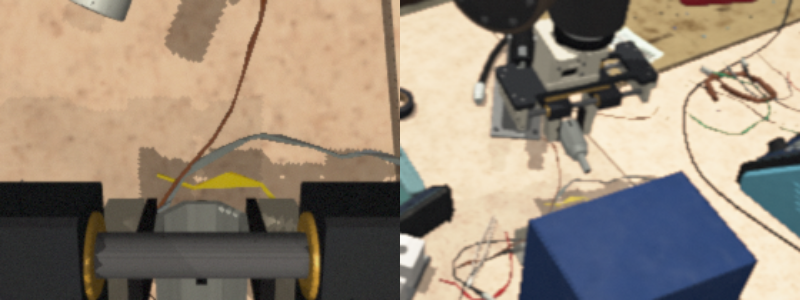

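The nozzle is held at the mouth; in the scene crop the outlet is at (587,170), i.e. scene pixel (362,182). I'll work out its tilt.

```bash
cat >> h.py <<'E'
def tilt(u,v,s=None,camn='scene'):
    # intersect outlet ray with the tool's x-z plane; returns outlet in tool axes relative to the grasp point
    s=s or arm.get_state();R=Rt.from_euler('xyz',s['ee_rot']).as_matrix()
    o,d=ray(cam(camn),u,v);y=R[:,1];p=o+d*((np.array(s['eef_pos'])-o)@y)/(d@y)
    q=R.T@(p-s['eef_pos'])+[0,0,arm.hold_point_z];return q.round(4),np.degrees(np.arctan2(q[2],-q[0]))
E
python3 - <<'E'
from h import *
print(tilt(362,182))
for th in (0,20,40): 
    s=arm.get_state();R=Rt.from_euler('xyz',s['ee_rot']).as_matrix();t=np.radians(th)
    print(th,proj(cam('scene'),s['eef_pos']+R@[-.07*np.cos(t),0,-.0188+.07*np.sin(t)]))
E
```

```text
(array([-0.0693,  0.    ,  0.0186]), np.float64(15.052279901030602))
0 [363.39898384 176.11764519]
20 [360.96982975 182.5889295 ]
40 [357.3348698  185.42542414]
```

Almost no pivot happened: friction over the wide pad patch holds the nozzle near level. Since the tool stays vertical, I'll set it down again and pinch just the last few mm at the mouth, so it can swing outlet-down.

Call:
nudge_tcp(rows={"ticks": [[0.02, 0, 0, 0.03, 0], [0.02, 0, 0, 0.06, 0], [0.02, 0, 0, 0.085, 0], [0.02, 0, 0, 0.1, 0], [0.02, 0, 0, 0.105, 0], [0.02, 0, 0, 0.109, 0], [0.02, 0, 0, 0.111, 0], [0.02, 0, 0, 0.112, 0], [0.02, 0, 0, 0.112, 0], [0.05, 0, 0, 0.112, 0], [0.05, 0, 0, 0.112, 0], [0.05, 0, 0, 0.112, 0], [0.05, 0, 0, 0.112, 0], [0.05, 0, 0, 0.1, 0], [0.05, 0, 0, 0.1, 0]]})

```text
t: 13.33
eef_pos: [0.5008, -0.1752, 0.016]
ee_rot: [-3.14, -0.002, -0.697]
force: [0.6, -1.2, 0.2]
width: 0.0499
gripper_force: 0.0
```

```bash
python3 - <<'E'
from h import *
s=arm.get_state();print(s['eef_pos'],s['ee_rot'],s['width'],s['force'])
a=arm.grab_frame('wrist')[:,:,::-1];cv2.imwrite('pics/w6.png',a)
c=cam('wrist',s);R=Rt.from_euler('xyz',s['ee_rot']).as_matrix()
g=cv2.cvtColor(a,cv2.COLOR_BGR2HSV)
for u in (272,280,288): print(u,[(v,*g[v,u].tolist()) for v in range(226,262,2)])
cv2.imwrite('pics/s6.png',np.hstack([cv2.resize(a[160:310,180:380],(400,300)),cv2.resize(arm.grab_frame('scene')[100:250,270:470,::-1],(400,300))]))
for v in (236,240,244,248): print(v,(R.T@(plane(c,280,v,.030)-s['eef_pos'])).round(4))
E
```

```text
[ 0.5008347  -0.1752131   0.01599411] [-3.14038886e+00 -1.84629000e-03 -6.97291552e-01] 0.049946562147778616 [ 0.61828361 -1.16388938  0.22519542]
272 [(226, 15, 80, 125), (228, 15, 84, 131), (230, 16, 86, 137), (232, 15, 87, 137), (234, 14, 84, 143), (236, 15, 81, 141), (238, 20, 46, 83), (240, 30, 21, 122), (242, 25, 24, 117), (244, 27, 20, 113), (246, 30, 20, 116), (248, 27, 23, 113), (250, 25, 25, 113), (252, 25, 27, 115), (254, 27, 25, 113), (256, 27, 24, 108), (258, 30, 22, 92), (260, 26, 21, 97)]
280 [(226, 15, 88, 122), (228, 15, 82, 122), (230, 17, 79, 123), (232, 16, 84, 125), (234, 16, 84, 125), (236, 16, 84, 125), (238, 21, 35, 73), (240, 27, 20, 117), (242, 33, 26, 118), (244, 27, 24, 118), (246, 27, 22, 116), (248, 25, 25, 121), (250, 19, 39, 111), (252, 11, 148, 102), (254, 10, 162, 104), (256, 11, 149, 106), (258, 16, 31, 90), (260, 135, 15, 35)]
288 [(226, 15, 88, 142), (228, 15, 81, 126), (230, 15, 88, 124), (232, 15, 92, 119), (234, 13, 80, 125), (236, 15, 89, 121), (238, 24, 31, 82), (240, 25, 27, 123), (242, 14, 65, 125), (244, 11, 145, 107), (246, 9, 153, 108), (248, 10, 123, 108), (250, 18, 37, 118), (252, 28, 30, 120), (254, 24, 32, 112), (256, 25, 18, 84), (258, 25, 17, 90), (260, 25, 28, 108)]
236 [ 0.0168 -0.0001 -0.014 ]
240 [ 0.0149 -0.0001 -0.014 ]
244 [ 0.0131 -0.0001 -0.014 ]
248 [ 0.0112 -0.0001 -0.014 ]
```

View pics/s6.png

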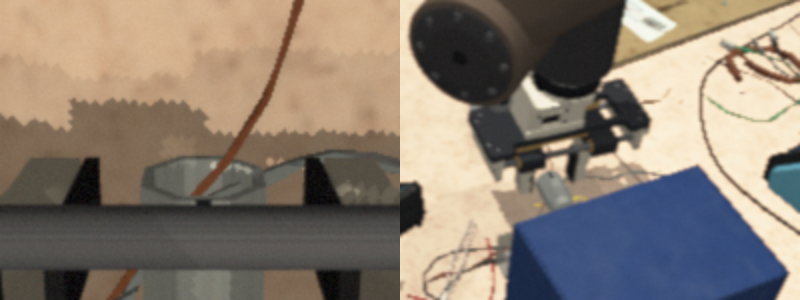

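The left crop shows the open mouth as an ellipse: lower rim at pixel row ~238 (on the bench), upper rim at ~258. I'll get its position in tool axes.

```bash
python3 - <<'E'
from h import *
s=arm.get_state();c=cam('wrist',s);R=Rt.from_euler('xyz',s['ee_rot']).as_matrix()
for u,v,z in ((280,238,0),(280,258,.03),(280,260,.03),(250.5,248,.015),(312,248,.015)): print(v,(R.T@(plane(c,u,v,z)-s['eef_pos'])).round(4))
E
```

```text
238 [ 0.0054 -0.0001  0.0149]
258 [ 0.0068 -0.0001 -0.0151]
260 [ 0.0059 -0.0001 -0.0151]
248 [ 0.0057 -0.0146 -0.0001]
248 [ 0.0057  0.0155 -0.0001]
```

Call:
nudge_tcp(rows={"ticks": [[0.05, 0.005, 0, 0, 0], [0.05, 0.0103, 0, 0.002, 0], [0.05, 0.0103, 0, 0.002, 0], [0.05, 0.0103, 0, 0.002, 0], [0.02, 0.0103, 0, 0.002, 0], [0.02, 0.0103, 0, 0.002, 0], [0.02, 0.0103, 0, 0.002, 0], [0.02, 0.0103, 0, 0.002, 0], [0.02, 0.0103, 0, 0.002, 0], [0.02, 0.0103, 0, 0.002, 0], [0.02, 0.0103, 0, 0.002, 0], [0.02, 0.0103, 0, 0.002, 0]]}, grip_n=3)

```text
t: 14.43
eef_pos: [0.5076, -0.1817, 0.0126]
ee_rot: [-3.142, 0.0, -0.698]
force: [0.4, -0.7, -0.7]
width: 0.0299
gripper_force: 3.0
```

Call:
nudge_tcp(rows={"ticks": [[0.02, 0, 0, -0.004, 0], [0.02, 0, 0, -0.009, 0], [0.02, 0, 0, -0.014, 0], [0.02, 0, 0, -0.02, 0], [0.02, 0, 0, -0.026, 0], [0.02, 0, 0, -0.032, 0], [0.02, 0, 0, -0.038, 0], [0.02, 0, 0, -0.038, 0], [0.02, 0, 0, -0.038, 0]]})

```text
t: 15.18
eef_pos: [0.5081, -0.1818, 0.0512]
ee_rot: [-3.141, -0.001, -0.698]
force: [-0.2, -0.3, -0.2]
width: 0.03
gripper_force: 3.0
```

```bash
python3 - <<'E'
from h import *
s=arm.get_state();c=cam('wrist',s);print(s['eef_pos'])
a=arm.grab_frame('wrist')[:,:,::-1]
cv2.imwrite('pics/s7.png',np.hstack([cv2.resize(a[160:310,180:380],(400,300)),cv2.resize(arm.grab_frame('scene')[100:250,270:470,::-1],(400,300))]))
E
```

```text
[ 0.5081002  -0.18179826  0.05117662]
```

View pics/s7.png

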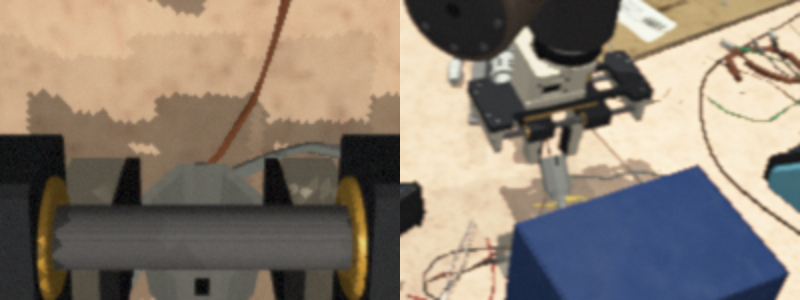

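The wrist crop (left) now shows the octagonal mouth rim facing up toward the camera, rows 163 to 280. In the scene crop the outlet has swung down to (562,202), so the nozzle pivots. That was my eleventh view, one over the limit of 10, so from here I measure by code only.

```bash
python3 - <<'E'
from h import *
print(tilt(351,200))
E
```

```text
(array([-0.0501,  0.    ,  0.0443]), np.float64(41.47744661582166))
```

Call:
nudge_tcp(rows={"ticks": [[0.02, 0, 0, -0.006, 0], [0.02, 0, 0, -0.012, 0], [0.02, 0, 0, -0.018, 0], [0.02, 0, 0, -0.024, 0], [0.02, 0, 0, -0.03, 0], [0.02, 0, 0, -0.04, 0], [0.02, 0, 0, -0.05, 0], [0.02, 0, 0, -0.065, 0], [0.02, 0, 0, -0.08, 0], [0.02, 0, 0, -0.08, 0], [0.02, 0, 0, -0.08, 0]]})

```text
t: 16.2
eef_pos: [0.5083, -0.1817, 0.1319]
ee_rot: [-3.14, -0.002, -0.698]
force: [-1.1, 0.1, -0.8]
width: 0.0299
gripper_force: 3.0
```

```bash
python3 - <<'E'
from h import *
s=arm.get_state();im=arm.grab_frame('scene')[:,:,::-1];cv2.imwrite('pics/sc8.png',im)
print(s['eef_pos'],s['width'])
c=cam('scene');print(proj(c,s['eef_pos']))
h=cv2.cvtColor(im,cv2.COLOR_BGR2HSV);x0,y0=[int(i) for i in proj(c,s['eef_pos'])]
for v in range(y0-10,y0+50,2): 
    print(v,''.join('#' if (h[v,u,1]<50 and h[v,u,2]>90) else ('.' if h[v,u,2]>90 else 'o') for u in range(x0-30,x0+31)))
E
```

```text
[ 0.50833727 -0.18173807  0.13194838] 0.029949654640217666
[347.75774195 151.94203391]
141 ##########ooo#######ooooooooo......#..ooooo#####..###########
143 ##########ooo########oo#####......##..ooooo#####.############
145 ##########ooo###############o........ooooo#####..############
147 ##########oo###############..........ooooo####.........######
149 oooooooooooo##############o...........oooo####..#............
151 oooooooooooo###############o###########oo##....##############
153 oooooooooooo######.#####################...##################
155 ooooooooooo######....#####o#############...##################
157 #oooooooooo#######........#########o####.....################
159 #############ooo##........#########o####......###############
161 #################.........##############.##.....#############
163 .........########.........##############.####.....###########
165 ................
[... 467 characters left out ...]
#........#####.............############.
181 ###...........................#####....###........######..###
183 ##........#############.............#########.........##..###
185 ###...###.#########................#.....###.................
187 ###.#####..............................#.....................
189 .##................................#....................###..
191 ................................##...........................
193 ..............................###............................
195 ............................####............................#
197 ...........................###........................##.....
199 ..........................##....................##...........
```

```bash
python3 - <<'E'
from h import *
s=arm.get_state();print(tilt(349.3,181.5))
R=Rt.from_euler('xyz',s['ee_rot']).as_matrix();c=cam('scene')
for th in (45,60,75,90):
    t=np.radians(th); print(th,[proj(c,s['eef_pos']+R@[-l*np.cos(t),0,-.004+l*np.sin(t)]).round(1).tolist() for l in (0,.043,.073)])
print(s['q'])
E
```

```text
(array([-0.0278, -0.    ,  0.0846]), np.float64(71.78463085420131))
45 [[348.2, 151.1], [352.0, 170.0], [354.6, 183.1]]
60 [[348.2, 151.1], [350.0, 169.5], [351.2, 182.1]]
75 [[348.2, 151.1], [347.9, 167.8], [347.7, 179.1]]
90 [[348.2, 151.1], [345.9, 165.0], [344.4, 174.3]]
[ 1.98398909e-02  2.20693721e-01 -4.19031617e-01 -2.99046166e-04
 -9.30185532e-01  8.53184067e-01]
```

The silhouette puts the outlet about 28 mm off the tool's line and 66 mm below the TCP, so it hangs about 20° from plumb. I grip firmer and carry it over the hole.

```bash
python3 - <<'E'
from h import *
print(delta([.6113,.0376,.2],-1.36))
E
```

```text
(array([-0.0615, -0.2347, -0.0689]), np.float64(0.662))
```

Units first: turns go in shares of pi rad. So 0.662 rad / 3.1416 = 0.2107.

Call:
nudge_tcp(rows={"ticks": [[0.02, 0, 0, 0, 0], [0.02, 0, 0, -0.01, 0], [0.02, 0, 0, -0.03, 0], [0.02, 0, 0, -0.05, 0], [0.02, -0.004, -0.015, -0.069, 0.0191], [0.02, -0.01, -0.035, -0.069, 0.0382], [0.02, -0.015, -0.055, -0.069, 0.0573], [0.02, -0.02, -0.075, -0.069, 0.0764], [0.02, -0.025, -0.095, -0.069, 0.0955], [0.02, -0.03, -0.115, -0.069, 0.1146], [0.02, -0.035, -0.135, -0.069, 0.1337], [0.02, -0.04, -0.155, -0.069, 0.1528], [0.02, -0.045, -0.175, -0.069, 0.1719], [0.02, -0.05, -0.195, -0.069, 0.191], [0.02, -0.056, -0.215, -0.069, 0.2037], [0.02, -0.06, -0.228, -0.069, 0.2107], [0.02, -0.0615, -0.2347, -0.069, 0.2107], [0.02, -0.0615, -0.2347, -0.069, 0.2107], [0.02, -0.0615, -0.2347, -0.069, 0.2107]]}, grip_n=8)

```text
t: 17.83
eef_pos: [0.611, 0.0374, 0.1993]
ee_rot: [3.141, -0.0, -1.358]
force: [-0.5, 0.2, -0.5]
width: 0.0298
gripper_force: 8.0
```

```bash
cat >> h.py <<'E'
def show(n='scene',x=30,up=10,dn=50,tag='',off=(0,0)):
    s=arm.get_state();im=arm.grab_frame(n)[:,:,::-1];cv2.imwrite(f'pics/{n}{tag}.png',im);c=cam(n)
    h=cv2.cvtColor(im,cv2.COLOR_BGR2HSV);x0,y0=[int(i) for i in proj(c,s['eef_pos'])+np.array(off)];print('tcp',s['eef_pos'].round(4) if hasattr(s['eef_pos'],'round') else s['eef_pos'],proj(c,s['eef_pos']).round(1),'col0',x0-x)
    for v in range(y0-up,y0+dn,2): print(v,''.join('#' if (h[v,u,1]<45 and h[v,u,2]>90) else ('.' if h[v,u,2]>90 else 'o') for u in range(x0-x,x0+x+1)))
E
python3 - <<'E'
from h import *
show(tag='9',dn=60)
print('hole',proj(cam('scene'),[.6055,.0648,.05]))
E
```

```text
tcp [0.611  0.0374 0.1993] [254.  170.9] col0 223
160 .ooooooooo...########oooo............oooooooooooo............
162 ..ooooooooo...#######oooo.............#####ooooo.............
164 ...ooooooooo..#######oooo...###.......#########..............
166 ....ooooooo#.########ooooo#..#........o########..............
168 .oooooooo#oooo#.#####oooo######.......oo#######..............
170 ..ooooooooooooooo#####o##############oo########..............
172 ...ooooooooooooooooo.o##############oo########...............
174 ....ooooooooooooooooo################o#######................
176 ......ooooooooooooooo######o##########.....................##
178 ........ooooooooooooo######o##########....................###
180 ........oooooooooooo#######o##########...................###.
182 ....##ooo..oooooo####################........................
184 .ooooooo.....##########################...................###
186 ..ooo........####..#####################..................
[... 722 characters left out ...]
oooo...
210 ..oooooooooooo.#oooooooooooooooooooooooooooooooooooooooooo...
212 ....o##oooooooooooooooooooooooooooooooooooooooooooooooooo....
214 ......ooooooooooooooooooooooooooooooooooooooooooooo..........
216 ........oooooooooooooooooooooooooooooooooooooooo.............
218 ...........oooooooooo####oooooooooooooooooooo................
220 ##...........ooooooo###########ooooooooooo............#...##.
222 ...............oooo###################o.....................#
224 ...##............o#######################..................#.
226 ..................########################................#..
228 ................##########################...................
hole [250.58878788 229.38951877]
```

```bash
python3 - <<'E'
from h import *
s=arm.get_state();R=Rt.from_euler('xyz',s['ee_rot']).as_matrix()
for uv in ((249.7,204.2),(250.2,203)):
    q,a=tilt(*uv);tip=s['eef_pos']+R@(q-[0,0,arm.hold_point_z]);print(q,a,tip)
c=cam('scene')
for th in (60,65,70,75,80):
    t=np.radians(th); print(th,[proj(c,s['eef_pos']+R@[-l*np.cos(t),0,-.004+l*np.sin(t)]).round(1).tolist() for l in (0,.043,.073)])
show('top',tag='9',x=36,up=30,dn=30)
E
```

```text
[-0.0284 -0.      0.0867] 71.85631267333132 [0.60489074 0.06475118 0.13158181]
[-0.0257 -0.      0.0859] 73.36520707937164 [0.60545833 0.06211164 0.13238223]
60 [[254.1, 169.3], [250.5, 190.1], [248.0, 204.2]]
65 [[254.1, 169.3], [251.1, 189.5], [249.2, 203.2]]
70 [[254.1, 169.3], [251.8, 188.8], [250.3, 201.9]]
75 [[254.1, 169.3], [252.5, 188.0], [251.5, 200.4]]
80 [[254.1, 169.3], [253.2, 187.0], [252.6, 198.8]]
tcp [0.6109 0.037  0.1995] [257.9 173.4] col0 221
143 ooooooooooooooooo.........oooooooooooooooooooooooooooooooooo...oooooooooo
145 ooooooooooooooooooooooooooooooooooooooooooooooooooooooooooo...ooooooooooo
147 oooooooooooooooooooooooooooooooooooooooooooooooooooooooooo..ooooooooooooo
149 oooooooooooooooooooooooooooooooooooooooooooooooooooooooo...oo#ooooooooooo
151 oooooooooooooooooooooooooooooooooooooooooooooooooooooo....ooo.##.###oooo#
153 ooooooooooooooooooooooooooooooooooooooooooooooooooooo...ooooo....######..
155 oooooooooooooooooooooooooooooooooooooooooooooooooo....ooooooo....#.......
157 ooooooooooooooooooooooooooooooooooooooooooooooo.....oooooooo#............
159 oooo
[... 1007 characters left out ...]
85 ##################ooooooooooooooooooooooooooooooooooooooooooooooooooooooo
187 ##################ooooooooooooooooooooooooooooooooooooooooooooooooooooooo
189 ###################oooooooooooooooooooooooooooooooooooooooooooooooooooooo
191 ####o##############oooooooooooooooooooooooooooo....oooooo......oooooooooo
193 ###################oooooooooooooo#.#####oooo........oooooo............ooo
195 ##o########o#########...oooooo##########o###........oooooo...............
197 ###########o############ooooooo#########o###o.....ooooooooooooo..........
199 ########################oooooooo#ooooooooooooooooooooooooooooooo.........
201 ######################oooooooooooooooooooooooooooooooooooooooooo.........
```

Call:
nudge_tcp(rows={"ticks": [[0.02, 0, 0, 0.02, 0], [0.02, 0, 0, 0.04, 0], [0.02, 0, 0, 0.055, 0], [0.02, 0, 0, 0.065, 0], [0.02, 0, 0, 0.07, 0], [0.02, 0, 0, 0.07, 0], [0.02, 0, 0, 0.07, 0]]})

```text
t: 18.52
eef_pos: [0.6117, 0.0373, 0.1302]
ee_rot: [-3.141, -0.0, -1.36]
force: [0.5, 0.1, -0.7]
width: 0.0295
gripper_force: 8.0
```

```bash
python3 - <<'E'
from h import *
im=arm.grab_frame('scene')[:,:,::-1];cv2.imwrite('pics/sc10.png',im);s=arm.get_state()
b=cv2.cvtColor(im,cv2.COLOR_BGR2GRAY)
print(s['eef_pos'],proj(cam('scene'),s['eef_pos']))
print('    '+' '.join('%3d'%u for u in range(234,268)))
for v in range(204,242): print(v,' '.join('%3d'%b[v,u] for u in range(234,268)))
E
```

```text
[0.61194655 0.03745655 0.13058061] [254.36814978 194.72830263]
    234 235 236 237 238 239 240 241 242 243 244 245 246 247 248 249 250 251 252 253 254 255 256 257 258 259 260 261 262 263 264 265 266 267
204 179 180 179 178 180 180 180 179 179 172 151 124 110 109 118 120 111 103 113 120 123 122 121 120 120 115 111  95  59  36  29  24  22  23
205 180 180 180 182 180 181 180 180 173 151 117 101 106 111 119 124 121 121 122 123 123 120 120 120 118 115 116 102  56  26  22  23  25  25
206 180 181 180 181 181 181 180 172 149 112  82  87 104 112 119 124 124 124 124 122 123 121 120 120 119 114 120 102  54  25  27  22  22  22
207 174 180 182 181 182 180 173 150 110  73  63  84 105 114 119 124 123 124 123 123 122 122 121 121 117 108  91  66  34  26  23  23  27  26
208 146 166 178 182 178 170 149 109  69  56  76  97 107 113 120 123 124 123 123 124 122 120 120 118 116 102  76  38  23  25  22  25  24  25
209  89 120 149 164 151 129 100  62  41  64 109 123 112 113 120 124
[... 3852 characters left out ...]

237 218 216 200 161 131 125 125 126 132 150 181 213 224 228 234 239 243 244 245 244 244 244 244 244 226 165 123 114 114 111  98  80  76 107
238 216 214 202 167 133 125 125 126 125 133 169 197 187 167 171 187 211 232 239 242 244 245 247 240 201 138 115 114 111 107  88  73  88 127
239 217 214 205 172 134 126 127 127 128 141 185 204 174 135 128 134 146 163 181 209 231 242 244 226 163 121 112 113 110 100  79  76 109 146
240 218 213 205 176 138 126 125 126 130 160 199 194 153 127 126 125 125 125 131 143 160 182 195 173 133 116 114 111 104  88  71  89 130 158
241 229 222 214 193 169 163 160 155 160 188 197 163 129 123 127 125 124 123 123 122 123 130 137 130 118 114 114 111  97  73  71 105 144 160
```

```bash
python3 - <<'E'
from h import *
s=arm.get_state();R=Rt.from_euler('xyz',s['ee_rot']).as_matrix();c=cam('scene')
for uv in ((251.2,223.5),(251.2,224.5),(251.2,225.5)):
    q,a=tilt(*uv);tip=s['eef_pos']+R@(q-[0,0,arm.hold_point_z]);print(q,a,tip,proj(c,[tip[0],tip[1],.05]))
E
```

```text
[-0.022   0.      0.0867] 75.74515645798117 [0.60743267 0.05897826 0.06267736] [251.36814678 227.21546074]
[-0.0223  0.      0.0899] 76.08990155814368 [0.60737429 0.05927207 0.05947732] [251.31380655 227.31708705]
[-0.0225  0.      0.093 ] 76.41377631761266 [0.60733673 0.05946808 0.0563773 ] [251.27700962 227.38463599]
```

Call:
nudge_tcp(rows={"ticks": [[0.02, -0.0055, 0.0007, 0, 0], [0.02, -0.0055, 0.0007, 0, 0], [0.02, -0.0055, 0.0007, 0.004, 0], [0.02, -0.0055, 0.0007, 0.007, 0], [0.02, -0.0055, 0.0007, 0.01, 0], [0.02, -0.0055, 0.0007, 0.012, 0], [0.02, -0.0055, 0.0007, 0.012, 0]]}, grip_n=5)

```text
t: 19.15
eef_pos: [0.6099, 0.0425, 0.1176]
ee_rot: [-3.141, -0.001, -1.36]
force: [-0.8, -1.6, 2.3]
width: 0.0296
gripper_force: 5.0
```

```bash
python3 - <<'E'
from h import *
im=arm.grab_frame('scene')[:,:,::-1];cv2.imwrite('pics/sc11.png',im);s=arm.get_state()
b=cv2.cvtColor(im,cv2.COLOR_BGR2GRAY)
print(s['eef_pos'],s['force'])
print('    '+' '.join('%3d'%u for u in range(240,262)))
for v in range(214,236): print(v,' '.join('%3d'%b[v,u] for u in range(240,262)))
E
```

```text
[0.60975683 0.04263523 0.11769071] [ 0.18381385 -0.71672765  2.33255367]
    240 241 242 243 244 245 246 247 248 249 250 251 252 253 254 255 256 257 258 259 260 261
214  24  24  23  49  97 116 113 117 124 124 123 125 121 120 122 121 121 119 115 109  93  48
215  27  24  23  42  84 105 110 117 123 122 124 123 123 121 121 120 121 119 113 115  94  51
216  24  26  22  41  80 104 110 117 123 123 123 123 122 121 123 120 120 117 112 107  88  47
217  27  22  24  38  73 100 109 118 123 122 122 123 123 121 120 119 120 117 105  85  55  32
218  25  23  22  41  81 105 114 119 122 121 123 121 122 121 122 119 119 115 106  81  41  23
219  18  23  25  63 121 142 127 121 124 122 121 123 122 121 119 119 120 120 112  87  42  27
220  24  22  35  82 132 145 128 119 121 120 122 123 120 121 119 119 118 113  94  60  26  25
221  22  20  60 121 154 147 124 109 112 113 117 121 118 119 117 115 110  90  56  28  24  20
222  22  36  82 132 160 157 137 114 106 109 109 112 113 111 108 10
[... 521 characters left out ...]
 122 118 123 121 119 118 135 156 163 164 162 162 161 159
229 173 163 164 163 163 164 154 131 116 117 122 123 117 115 132 151 163 164 162 161 162 156
230 166 162 164 164 163 163 155 133 115 117 122 123 116 116 135 155 163 163 162 162 159 149
231 177 173 167 162 163 166 175 173 148 125 120 121 119 127 146 161 162 164 160 161 158 141
232 222 208 187 171 168 187 223 236 219 168 130 122 130 147 160 164 164 163 162 160 153 134
233 242 235 224 211 203 224 242 247 243 213 157 135 144 159 164 164 163 161 162 157 143 123
234 244 244 243 238 236 241 245 246 244 222 175 156 159 163 163 162 161 160 160 152 135 118
235 213 232 239 240 240 243 245 246 244 229 200 186 178 165 162 161 161 160 157 144 127 114
```

```bash
python3 - <<'E'
from h import *
s=arm.get_state();R=Rt.from_euler('xyz',s['ee_rot']).as_matrix();c=cam('scene')
for uv in ((251,231.5),(251,230.5)):
    print(R.T@(plane(c,250.4,229.4,.05)-plane(c,*uv,.05)))
E
```

```text
[ 4.83697383e-03 -3.33667144e-03  2.50297686e-06]
[ 2.32473765e-03 -2.32057031e-03  1.39709283e-06]
```

Call:
nudge_tcp(rows={"ticks": [[0.02, 0, 0, -0.003, 0], [0.02, 0.0035, -0.0025, -0.003, 0], [0.02, 0.0035, -0.0025, -0.003, 0], [0.02, 0.0035, -0.0025, 0, 0], [0.02, 0.0035, -0.0025, 0.003, 0], [0.02, 0.0035, -0.0025, 0.005, 0], [0.02, 0.0035, -0.0025, 0.005, 0]]}, grip_n=4)

```text
t: 19.78
eef_pos: [0.6121, 0.0398, 0.1117]
ee_rot: [3.14, -0.0, -1.36]
force: [-0.4, -0.3, -1.5]
width: 0.0299
gripper_force: 4.0
```

```bash
python3 - <<'E'
from h import *
im=arm.grab_frame('scene')[:,:,::-1];cv2.imwrite('pics/sc12.png',im);s=arm.get_state()
b=cv2.cvtColor(im,cv2.COLOR_BGR2GRAY)
print(s['eef_pos'],s['force'])
print('    '+' '.join('%3d'%u for u in range(240,262)))
for v in range(216,236): print(v,' '.join('%3d'%b[v,u] for u in range(240,262)))
E
```

```text
[0.61231157 0.03983768 0.11197647] [-0.48938348  1.05531687 -0.80623202]
    240 241 242 243 244 245 246 247 248 249 250 251 252 253 254 255 256 257 258 259 260 261
216  22  23  24  42  83 105 109 117 124 122 123 123 121 121 121 120 120 118 109 106  88  47
217  23  24  20  44  88 109 112 119 121 122 122 122 121 120 119 119 119 115 106  84  56  29
218  23  24  21  60 113 130 117 118 123 123 121 121 122 121 121 120 119 115 106  81  41  21
219  24  22  25  63 122 140 122 120 122 122 122 121 121 121 120 118 118 115 108  83  45  25
220  25  23  34  83 129 142 128 119 121 121 121 123 120 120 119 119 119 113  91  55  30  23
221  20  23  59 120 152 151 129 114 115 118 119 120 120 121 119 117 115 108  80  40  22  22
222  21  35  83 135 159 154 131 111 107 110 114 117 115 113 110 109 108 103  91  81  75  63
223  28  59 120 156 163 159 143 124 111 108 110 109 109 108 107 106 116 136 148 151 145 126
224  61  84 133 160 163 163 159 147 130 116 114 112 110 110 114 123 1
[... 334 characters left out ...]
 125 118 121 122 118 117 134 156 163 163 162 162 161 158
229 173 162 163 164 162 163 153 133 116 115 121 122 117 113 128 153 163 163 162 161 159 156
230 167 161 164 162 165 176 180 155 126 120 120 121 116 117 135 154 162 163 163 162 159 147
231 192 186 189 191 198 224 234 209 158 133 126 123 121 128 146 160 163 162 161 161 157 140
232 233 235 237 239 240 244 244 229 185 151 140 139 141 149 159 164 163 162 162 159 153 134
233 243 243 242 242 243 244 245 242 225 194 172 160 158 160 163 163 162 161 161 158 146 126
234 243 244 243 241 241 243 245 245 244 238 223 197 190 189 178 163 159 161 159 152 133 118
235 213 232 239 239 239 242 244 246 245 245 242 240 240 238 222 193 177 174 169 146 124 115
```

The tip is in the bore: the TCP is 6 mm below the earlier contact height with no upward force. Now I bring the hand over the hole while lowering.

Call:
nudge_tcp(rows={"ticks": [[0.02, -0.004, 0, 0, 0], [0.02, -0.008, 0, 0.001, 0], [0.02, -0.012, 0, 0.003, 0], [0.02, -0.015, 0, 0.005, 0], [0.02, -0.018, 0, 0.007, 0], [0.02, -0.02, 0, 0.009, 0], [0.02, -0.021, 0, 0.011, 0], [0.02, -0.021, 0, 0.011, 0]]}, grip_n=3)

```text
t: 20.5
eef_pos: [0.6079, 0.0607, 0.101]
ee_rot: [3.141, -0.0, -1.36]
force: [-1.0, 0.2, -1.4]
width: 0.0302
gripper_force: 3.0
```

```bash
python3 - <<'E'
from h import *
im=arm.grab_frame('scene')[:,:,::-1];cv2.imwrite('pics/sc13.png',im);s=arm.get_state()
b=cv2.cvtColor(im,cv2.COLOR_BGR2GRAY)
print(s['eef_pos'],s['force'],s['width'],proj(cam('scene'),s['eef_pos']))
print('    '+' '.join('%3d'%u for u in range(238,266)))
for v in range(198,236,1): print(v,' '.join('%3d'%b[v,u] for u in range(238,266)))
E
```

```text
[0.60806597 0.06052142 0.1012396 ] [-1.00721625  0.02822447 -1.84230803] 0.029961333396892453 [250.01875846 212.02299636]
    238 239 240 241 242 243 244 245 246 247 248 249 250 251 252 253 254 255 256 257 258 259 260 261 262 263 264 265
198 119  93  53  28  24  26  54 103 119 105  90  81  67  53  37  33  36  37  39  38  39  40  36  39  37  36  37  34
199 120  94  51  24  20  22  61 127 157 152 137 116  87  62  37  33  37  37  38  38  39  39  38  36  40  37  38  37
200 121  95  53  26  20  21  65 135 170 161 131 112 108  86  48  29  28  33  34  36  38  38  39  39  39  40  40  38
201 119  96  55  26  21  23  65 134 165 147 116 105 105  87  48  27  27  29  30  32  33  33  35  37  34  37  39  38
202 120 101  61  30  21  20  63 122 143 123 106 103  96  73  39  27  25  26  27  28  27  29  28  29  34  38  35  38
203 121 104  66  32  20  21  47  91 109 103  96  85  71  54  34  26  29  28  28  27  28  28  28  28  29  30  30  40
204 128 110  72  34  19  22  34  65  8
[... 2973 characters left out ...]
 211
230 218 188 165 164 165 163 150 128 111 107 106 107 109 108 107 104 114 138 159 164 162 163 160 150 130 124 156 204
231 216 187 176 171 167 165 160 146 127 112 105 105 105 105 106 115 133 155 162 164 162 162 158 141 123 118 143 184
232 214 208 203 193 181 172 167 162 152 137 123 116 115 116 128 143 157 162 164 163 161 160 153 135 118 117 132 155
233 183 184 188 194 197 195 182 170 165 162 154 149 148 152 156 163 164 165 163 161 162 158 146 127 115 117 129 143
234 160 161 166 173 188 205 204 186 169 165 164 164 163 163 165 164 164 164 163 161 161 153 135 118 114 117 129 136
235 142 141 146 155 167 186 208 201 176 167 165 165 162 163 164 166 163 163 161 163 157 143 125 116 115 119 122 113
```

```bash
python3 - <<'E'
from h import *
c=cam('scene')
for z in (.05,.06,.09,.1,.105,.11,.115): print(z,proj(c,[.6055,.0648,z]),proj(c,[.6055,.0648+.012,z])) 
E
```

```text
0.05 [250.58878788 229.38951877] [247.40929406 233.12430218]
0.06 [250.45488215 226.45090798] [247.2512014 230.1933772]
0.09 [250.04121161 217.3727552 ] [246.76271439 221.13717713]
0.1 [249.89918767 214.25598748] [246.59497034 218.02732223]
0.105 [249.82737439 212.6800184 ] [246.51014532 216.45472711]
0.11 [249.75501882 211.0921488 ] [246.42467533 214.87017441]
0.115 [249.68211481 209.49224335] [246.33855296 213.27352723]
```

Call:
nudge_tcp(rows={"ticks": [[0.02, -0.002, 0.001, 0.001, 0], [0.02, -0.004, 0.0015, 0.002, 0], [0.02, -0.004, 0.0015, 0.003, 0], [0.02, -0.004, 0.0015, 0.004, 0], [0.02, -0.004, 0.0015, 0.005, 0], [0.02, -0.004, 0.0015, 0.006, 0], [0.02, -0.004, 0.0015, 0.006, 0]]}, grip_n=3)

```text
t: 21.13
eef_pos: [0.6065, 0.064, 0.096]
ee_rot: [-3.141, -0.0, -1.36]
force: [-0.0, -1.2, 3.9]
width: 0.0302
gripper_force: 3.0
```

```bash
python3 - <<'E'
from h import *
im=arm.grab_frame('scene')[:,:,::-1];cv2.imwrite('pics/sc14.png',im);s=arm.get_state()
b=cv2.cvtColor(im,cv2.COLOR_BGR2GRAY)
print(s['eef_pos'],s['force'],s['width'],proj(cam('scene'),s['eef_pos']))
for v in range(204,237,1): print(v,' '.join('%3d'%b[v,u] for u in range(238,260)))
E
```

```text
[0.60645419 0.06402612 0.09607339] [-0.08775728 -0.70493092  3.41315208] 0.029804066696933376 [249.78349906 215.05349595]
204 120  91  47  21  22  27  54  76  85  87  80  68  64  57  35  28  28  30  28  33  33  35
205 122  94  53  24  21  24  37  61  69  66  59  61  71  66  38  27  26  28  29  28  27  31
206 123 100  58  26  18  20  30  49  60  59  57  66  91  85  46  28  27  26  28  31  27  26
207 130 107  63  27  22  20  28  47  60  61  60  68  97  93  53  27  28  29  26  30  27  26
208 134 115  70  32  20  19  28  41  52  57  60  73  94  94  64  41  39  38  30  27  26  28
209 131 114  73  34  20  22  31  41  55  81  98  97  94  87  69  58  60  50  38  35  34  29
210 126 109  69  33  18  33  65  81  93 131 151 143 137 127 106  91  81  61  57  67  69  64
211 123 103  66  30  30  64 104 123 124 132 133 125 126 132 132 134 128  95  72  95 113 110
212 124 106  72  35  53  99 124 125 117 115 112 109 111 112 120 124 121  91  63  92 117 122
213 125 108  75  47  
[... 1486 characters left out ...]
 106 107 106 108 108 111 108 108 106 107 115 140 159 162
230 219 188 165 163 164 158 136 113 106 107 105 108 108 108 109 107 107 110 131 151 161 163
231 216 187 176 171 167 162 148 127 111 105 106 106 108 110 107 107 106 118 142 160 163 162
232 214 207 202 194 182 171 163 147 126 107 103 103 105 105 106 105 110 132 153 161 161 160
233 183 184 189 193 199 195 183 167 147 128 115 108 107 108 112 118 132 148 160 162 162 159
234 161 162 166 174 189 204 205 186 165 154 146 138 130 132 139 147 157 160 163 162 160 152
235 142 141 148 154 166 188 206 199 176 164 164 161 159 159 161 163 163 163 163 162 158 143
236 134 128 130 133 141 157 191 204 185 167 165 165 167 165 165 164 165 161 162 160 154 134
```

The shoulder's lower edge is at row 234 (seated predicts 233.4), with an upward contact force. It's seated, so I release and rise.

Call:
nudge_tcp(rows={"ticks": [[0.03, 0, 0, -0.001, 0], [0.036, 0, 0, -0.001, 0], [0.042, 0, 0, -0.001, 0], [0.05, 0, 0, -0.001, 0], [0.055, 0, 0, -0.001, 0], [0.055, 0, 0, -0.001, 0], [0.055, 0, 0, -0.001, 0], [0.055, 0, 0, -0.02, 0], [0.055, 0, 0, -0.05, 0], [0.055, 0, 0, -0.09, 0], [0.055, 0, 0, -0.13, 0], [0.055, 0.03, 0, -0.16, 0], [0.055, 0.03, -0.04, -0.16, 0], [0.055, 0.03, -0.08, -0.16, 0], [0.055, 0.03, -0.12, -0.16, 0], [0.055, 0.03, -0.12, -0.16, 0]]})

```text
t: 22.52
eef_pos: [0.7341, 0.0607, 0.2508]
ee_rot: [3.138, -0.001, -1.36]
force: [-1.1, 0.6, -3.0]
width: 0.0549
gripper_force: 0.0
```

```bash
python3 - <<'E'
from h import *
s=arm.get_state();print(s['eef_pos'],s['force'])
c=cam('scene');im=arm.grab_frame('scene')[:,:,::-1];cv2.imwrite('pics/sc15.png',im)
b=cv2.cvtColor(im,cv2.COLOR_BGR2GRAY)
for v in range(200,238,1): print(v,' '.join('%3d'%b[v,u] for u in range(234,268)))
E
```

```text
[0.73407946 0.06072111 0.25083193] [-1.12651021  0.58333572 -2.99727442]
200 151 143 163 177 172 160 163 172 176 181 183 180 175 157 131 113 112 112 110 100  86  69  61  59  57  61  59  63  68  67  55  54  56  54
201 166 160 171 179 178 174 176 176 175 182 186 183 172 145 114 103 105 100  85  74  65  57  54  54  59  66  68  63  59  56  56  55  54  47
202 172 177 178 178 174 174 179 179 177 180 183 174 150 123 105 103  98  83  68  56  54  51  47  54  62  70  67  56  54  53  53  46  40  34
203 178 180 182 179 178 177 179 180 180 180 173 150 121 102  95  83  73  68  57  53  51  50  56  64  62  58  55  53  54  49  42  35  29  23
204 177 179 180 178 179 181 179 180 179 172 151 117  91  85  77  64  59  58  58  56  56  63  69  67  58  54  51  51  46  39  31  25  23  25
205 179 179 180 180 180 180 180 180 171 151 116  87  72  67  58  58  58  59  57  60  65  64  61  59  57  54  48  40  32  27  23  25  23  23
206 181 180 181 179 180 181 180 173 150 113  79  65  62
[... 3724 characters left out ...]

233 210 200 210 234 244 244 243 242 241 241 244 245 240 204 139 109 107 108 110 114 129 149 169 179 181 178 160 132 119 118 129 142 134 129
234 178 170 191 222 237 241 243 244 243 242 241 244 245 230 189 156 136 134 137 147 159 172 179 182 180 169 145 125 115 120 129 134 112  93
235 160 156 159 164 175 190 214 232 239 240 239 242 245 244 239 224 194 185 176 168 173 179 182 182 177 158 132 119 115 119 122 113  89  79
236 159 159 152 138 131 134 147 162 182 206 226 236 242 245 246 245 243 241 230 211 195 183 180 179 168 146 123 115 116 116 107  89  72  88
237 159 159 152 136 128 125 125 125 131 149 182 213 226 228 235 241 247 251 251 247 234 216 206 197 169 134 118 116 115 114  99  78  75 108
```

Call:
nudge_tcp(rows={"ticks": [[0.055, 0, 0, -0.01, 0], [0.055, 0, 0, -0.02, 0], [0.055, 0, 0, -0.02, 0], [0.055, 0, 0, -0.02, 0], [0.055, 0, 0, -0.02, 0], [0.055, 0, 0, -0.02, 0]]})

```text
t: 23.07
eef_pos: [0.729, 0.0598, 0.2763]
ee_rot: [-3.141, 0.0, -1.36]
force: [0.0, -0.2, -0.1]
width: 0.055
gripper_force: 0.0
```

```bash
python3 - <<'E'
from h import *
s=arm.get_state();print(s['force'],s['moment'],s['qd'])
t=cam('top');b=cv2.cvtColor(arm.grab_frame('top'),cv2.COLOR_RGB2GRAY);print(proj(t,[.6055,.0648,.1]))
for v in range(170,200): print(v,' '.join('%3d'%b[v,u] for u in range(232,266)))
E
```

```text
[ 0.04713454 -0.23136047 -0.13816546] [ 0.01700122  0.15996728 -0.03499877] [-0.00038693  0.01265137 -0.00052771  0.00079851 -0.00291117  0.00015623]
[246.76166657 184.08036543]
170 188 189 189 191 191 190 191 192 188 188 179 134 135 136 136 135 136 135 134 135 135 135 136 134 132 131 130 114  54  48  47  51  53  59
171 184 187 188 191 191 189 190 191 188 185 174 128 129 130 131 135 134 132 132 134 135 135 136 135 132 131 129 101  50  46  46  53  57  61
172 182 184 189 191 189 187 189 191 189 189 175 126 126 127 128 132 131 130 130 132 135 135 136 134 132 130 119  58  48  45  51  55  60  58
173 192 191 191 190 190 188 189 192 191 193 185 149 130 131 131 133 132 132 133 135 137 137 136 133 134 129 104  54  47  45  53  58  60  54
174 194 194 191 189 187 187 187 190 191 191 194 178 131 132 131 132 134 134 133 136 135 134 135 133 133 119  61  54  50  57  57  58  59  57
175 193 193 189 184 182 186 187 188 189 191 193 176 128 130 129 129 132 133 133 134 131 135 13
[... 2705 characters left out ...]

195  82  99  99  97  93  94 114 180 229 219 164 163 163 163 163 162 162 162 162 161 162 162 162 160 155 151 150 138 100  83 117 126 111  90
196  84 100 100  98  94  94 101 162 229 223 185 162 162 162 162 161 161 162 160 155 151 149 145 140 126 117 114 101  86  93 140 148 135  83
197  86 100 100  98  95  93  93 145 223 229 219 162 162 161 155 151 149 142 140 127 117 113 101  94  93  92  92  92  85  84 118 133 120  73
198  91  98  99  98  96  92  92 128 195 214 199 145 143 140 127 117 112  92  93  92  93  93  92  90  88  88  86  84  78  69  72  79  69  71
199  91  97  98  98  97  95  95 110 144 144 134 102  94  93  93  93  92  92  90  89  88  85  84  79  75  73  70  66  66  65  68  74  77  90
```

The top and scene views agree: the nozzle is seated, upright within measurement error, with the arm clear and the forces near zero. Handing in.

```bash
python3 -c "
from station import arm
print(arm.job_done())"
```

```text
the job is handed in; nothing more can be done
None
```

I handed the job in at about 23 s: by my camera measurements the nozzle stands outlet down in the empty block, seated, upright and released. The hand-in returned no verdict, I did not re-measure the stored nozzles or tin, and I viewed 11 pictures, one over your limit of 10.

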